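# Find the stamped sample crate and push it to the dispatch line

### The arm

A 6-joint arm with a two-finger parallel gripper is mounted at the origin on the work surface. World frame = base frame: x ahead of the robot, y to its left, z up, the work surface at z = 0. Lengths are in m, angles in rad, forces in N, time in s.
With the tool pointing down it reaches from about 0.3 to 0.875 m from the base axis. Payload 6.4 kg.
Tool frame: the origin (TCP) lies between the finger pads; the fingertips stand ctrl.tip_extent ahead of it and the grasp point (between the pads) is the TCP (ctrl.tip_extent is the distance from the TCP to the fingertips, in m); z points along the fingers, y is the line along which they close (so a half turn about z gives the same grasp; the last joint's range is limited). The gripper opens to 85 mm and grips with 20 to 120 N. Pads are 22 mm wide; open, the fingers measure 114 mm over their backs; the gripper's body (76 mm by 85 mm) begins 54 mm behind the grasp point. The pads swing forward as they close: fully open they stand 13 mm farther back than shut.
Start: joints at [0.958, 0.181, 1.607, -0, 1.354, -0.206], TCP at [0.228, 0.528, 0.25] pointing down, gripper open.
Joint ranges: [-2.99, 2.99], [-0.89, 2.07], [0.3, 2.58], [-1.14, 4.28], [0, 2.63], [-3.12, 3.12]. Speed limits (rad/s): [2.57, 2.57, 3.01, 3.14, 3.14, 3.14].

### API

Orientations are given as a unit quaternion [w, x, y, z].
In Python, from bench import ctrl gives the robot as it stands.
- The arm moves only by the tool send_rows, never from a script. Its arguments are lists of equal length, an entry for each row: "dr": the turn, a rotation vector about the tool's x, y, z in units of 6 degrees (1.0 is 6 degrees), a list of three; "xyz": the shift along the tool's x, y, z in cm, a list of three; "jaw": the opening in per cent of the stroke, from 0 (shut) to 100 (fully open). In form: {"dr": [[wx, wy, wz], ...], "xyz": [[dx, dy, dz], ...], "jaw": [jaw, ...]}. A call has exactly 8 rows; each row is the pose to reach, as a shift and turn from the pose commanded when the call began, along the tool's axes at that moment; what a row does not reach only later rows make up. A row lasts 1/8 s, in which the tool goes at most 62.5 mm and 10.7 degrees, less where a joint would pass 70% of its speed; a pose out of reach is approached as far as the arm can. A call with a gripper value outside its range is refused whole. The fingers move at their own pace and stop on an object; the grip force is fixed at half the most. Time passes only in rows, so rows that repeat a pose let the fingers close, or fill a call up. It gives the time, the measured TCP pose, the force, the opening and the grip force at its end, in the units of the state.
- ctrl.get_obs(): the state, without advancing time (a new reading comes with each control period).
- ctrl.camera(name): name is "side" or "top"; returns the picture (400x640x3 uint8, red, green, blue); there is no depth.
- ctrl.calibration(name): a dict with "camera_matrix" (3x3 intrinsics, pixels), "D" ([k1, k2, p1, p2, k3] as OpenCV has them; the pictures are not rectified), "world_from_camera" (4x4, takes a point from camera to world coordinates). Camera axes: x right, y up, looking along -z (the intrinsics and any distortion apply to the point x, -y, -z); pixel columns grow to the right and rows downward; lengths in m; the calibration is good to about 2 mm. A picture is of the moment at which its call begins. calibration takes no time and is no camera call.
- ctrl.hand_in(): hands the job in; it is judged then, once.
The state is a dict: "time_s": time; "q": joint angles; "dq": joint speeds; "joint_efforts": joint torques, N m; "eef_pos": TCP position; "eef_rot": TCP orientation; "wrist_force": force on the tool from outside, world axes, zero at the start; "torque": the same for the moment, N m; "opening": opening from 0.0 (shut) to 1.0 (fully open); "grasp_force": force on a finger pad.
Only numpy, scipy, OpenCV 4.12 (cv2) and the standard library are available. Lean on these libraries where they do the work, as an engineer would, in place of code of your own. Each camera call takes 0.05 s, during which the arm holds its last target. There are 200 camera calls.

### The job

One of the two white sample crates has a ring-and-bar ink stamp underneath. Tip both crates over towards the robot so that each lies on its side with its underside facing away from the robot; then, once both are down, push the stamped crate, still on its side, along the bench until the middle of the crate is over the grey dispatch line, and leave the other crate lying on its side short of the line and clear of it. Only push with the fingers: never take a crate between them, never lift one, and leave the glassware and tools around them where they stand.

Things in the scene. Friction and masses are not known exactly. Their poses are not given: they have to be found in the camera images.
- crate_a_mid (a point): crate A: lidded white plastic crate, a closed box 60 mm deep (own x), 120 wide (own y), 110 tall (own z), 0.2 to 0.4 kg, evenly weighted. This point is its very centre; own z points out of the lid, -z out of the underside. Starts upright and loose, own x within 0.2 rad of world x, one crate on the left, one on the right; alike but for the stamp.
- crate_b_mid (a point): crate B: lidded white plastic crate, a closed box 60 mm deep (own x), 120 wide (own y), 110 tall (own z), 0.2 to 0.4 kg, evenly weighted. This point is its very centre; own z points out of the lid, -z out of the underside. Starts upright and loose, own x within 0.2 rad of world x, one crate on the left, one on the right; alike but for the stamp.
- crate_a: the same crate A; origin at the centre of its underside, axes as for its centre. Pulled towards the robot near the top of its far broad face (80 to 100 mm up) it tips over its near lower edge without sliding; past about 30 degrees it falls by itself and lies on its near face, 60 mm tall, lid towards the robot, underside facing away (+x).
- crate_b: the same crate B; origin at the centre of its underside, axes as for its centre. Pulled towards the robot near the top of its far broad face (80 to 100 mm up) it tips over its near lower edge without sliding; past about 30 degrees it falls by itself and lies on its near face, 60 mm tall, lid towards the robot, underside facing away (+x).
- stamp (a point): the centre of the black ink stamp (a ring 52 mm across, crossed by a bar 106 by 14 mm), at the centre of the underside of the crate that carries it. Which crate stands on which side changes from run to run; the stamp is hidden until that crate is tipped.
- line (a point): the middle of the dispatch line, a flat grey strip on the bench (no height), 24 mm wide and 620 mm long, running past the far side of the crates, sometimes partly under their far edges at the start. It runs along its own y, about left-right; its own x points away from the robot.
- jar: clear screw-top jar, 42 mm across, 60 mm tall, standing between the crates; origin at the centre of its underside; a bystander, not to be moved.
- amber_bottle: amber bottle, 56 mm across, 110 mm tall, beyond the line; origin at the centre of its underside; a bystander, not to be moved.
- beaker: open glass beaker, 70 mm across, 85 mm tall, on the left; origin at the centre of its underside; a bystander, not to be moved.
- flask: small conical flask, 68 mm across the foot, 100 mm tall, on the left; origin at the centre of its underside; a bystander, not to be moved.
- can: metal can, 60 mm across, 80 mm tall, on the right; origin at the centre of its underside; a bystander, not to be moved.
- screwdriver: screwdriver 160 mm long, lying flat on the right; origin at the centre of its underside; a bystander, not to be moved.
- clamp_ring: steel ring, 52 mm across, 22 mm tall, lying flat nearest the robot; origin at the centre of its underside; a bystander, not to be moved.

How it is judged:
On the way, in this order (a step that is already met when the one before it is completed fails the run):
1. one crate has been tipped over towards the robot and lies on its side (((angle between crate_a_mid's own z axis and vertical between 1.4 and 1.74 rad and z of line in the frame of crate_a_mid below -0.03 m and linear speed of crate_a below 0.03 m/s) or (angle between crate_b_mid's own z axis and vertical between 1.4 and 1.74 rad and z of line in the frame of crate_b_mid below -0.03 m and linear speed of crate_b below 0.03 m/s))), for 0.2 s.
2. both crates have been tipped over towards the robot and lie on their sides (angle between crate_a_mid's own z axis and vertical between 1.4 and 1.74 rad and z of line in the frame of crate_a_mid below -0.03 m and linear speed of each of crate_a, crate_b below 0.03 m/s and angle between crate_b_mid's own z axis and vertical between 1.4 and 1.74 rad and z of line in the frame of crate_b_mid below -0.03 m), for 0.2 s.
3. the stamped crate has been pushed until its middle is over the dispatch line (x of crate_a_mid in the frame of line between -0.02 and 0.02 m and y of crate_a_mid in the frame of line between -0.3 and 0.3 m), for 0.2 s.
At the end, for the whole second after the job is handed in: the stamped crate lies on its side at rest, its centre within 20 mm of the line's centre line and between the line's ends; the other crate lies on its side at rest, its centre at least 70 mm short of the line (all of step 3 and angle between crate_a_mid's own z axis and vertical between 1.4 and 1.74 rad and height (world z) of each of crate_a_mid, crate_b_mid below 0.045 m and linear speed of each of crate_a, crate_b below 0.01 m/s and angle between crate_b_mid's own z axis and vertical between 1.4 and 1.74 rad and x of crate_b_mid in the frame of line below -0.07 m); the robot touches nothing.
It fails at once if a crate is lifted (its centre more than 85 mm above the bench) (height (world z) of any of crate_a_mid, crate_b_mid above 0.085 m).
It fails at once if a crate is taken between the fingers ((x of the grasp point in the frame of crate_a_mid between -0.02 and 0.02 m and y of the grasp point in the frame of crate_a_mid between -0.05 and 0.05 m and z of the grasp point in the frame of crate_a_mid between -0.045 and 0.045 m) or (x of the grasp point in the frame of crate_b_mid between -0.02 and 0.02 m and y of the grasp point in the frame of crate_b_mid between -0.05 and 0.05 m and z of the grasp point in the frame of crate_b_mid between -0.045 and 0.045 m)).
It fails at once if a bystander is moved by more than 25 mm (distance of any of jar, amber_bottle, beaker, flask, can, screwdriver, clamp_ring from where it was at the start of the episode above 0.025 m).
It fails at once if a bystander is knocked over (angle between any of jar, amber_bottle, beaker, flask, can, clamp_ring's own z axis and vertical above 0.5 rad).
It also fails if it takes over 64 s, if anything falls off the work surface, if the arm or the gripper's body presses on something with over 40 N, if the wrist force passes 120 N, or if a joint passes its speed limit or range.

## Working session

There is one attempt and no reset: what is moved stays moved. The work goes in short steps, Python scripts to look and compute and a tool call to move; the robot and the scene stay as the last step left them, time stands still between calls to the robot, and variables do not carry over. Pictures are saved under pics/ and viewed, at most 10 in all, crops included, and the job is handed in when it is done.

Besides the shell and the picture viewer there is one more tool, called after "Request:" in YAML: its name, and indented under it one key for each argument. send_rows: Moves the arm, as the interface text tells. Its arguments: {"type":"object","properties":{"dr":{"type":"array","items":{"type":"array","items":{"type":"number"}}},"xyz":{"type":"array","items":{"type":"array","items":{"type":"number"}}},"jaw":{"type":"array","items":{"type":"number"}}},"required":["dr","xyz","jaw"]}

```bash
mkdir -p pics; cat > h.py <<'E'
import numpy as np, cv2
from bench import ctrl
def cast(name,px,z):
    c=ctrl.calibration(name);K=np.array(c["camera_matrix"],float);D=np.array(c["D"],float);T=np.array(c["world_from_camera"],float)
    u=cv2.undistortPoints(np.array(px,float).reshape(-1,1,2),K,D)[:,0]
    d=np.c_[u[:,0],-u[:,1],-np.ones(len(u))]@T[:3,:3].T
    o=T[:3,3]; return o+d*((z-o[2])/d[:,2])[:,None]
def snap(name,f):
    im=np.array(ctrl.camera(name));cv2.imwrite('pics/'+f,im[:,:,::-1]);return im
E
python3 - <<'E'
from h import *
snap("top","t0.png");snap("side","s0.png")
for n in("top","side"):print(n,np.round(ctrl.calibration(n)["world_from_camera"],3).tolist())
print(ctrl.tip_extent,ctrl.get_obs())
E
```

```text
top [[-0.065, 0.976, -0.209, 0.335], [-0.998, -0.063, 0.016, 0.002], [0.002, 0.209, 0.978, 1.386], [0.0, 0.0, 0.0, 1.0]]
side [[0.701, 0.341, -0.626, -0.145], [-0.712, 0.366, -0.599, -0.714], [0.025, 0.866, 0.5, 0.658], [0.0, 0.0, 0.0, 1.0]]
0.019 {'time_s': 0.1, 'q': array([ 9.57702696e-01,  1.81463513e-01,  1.60788713e+00, -2.06607557e-06,
        1.35379106e+00, -2.06278771e-01]), 'dq': array([ 0.0003979 , -0.00115877, -0.00091567, -0.00133933, -0.00082081,
       -0.00109519]), 'joint_efforts': array([ 7.94169882e-04, -4.45882702e+01, -3.52239597e+01, -1.98138082e-04,
        4.19263015e-03,  1.80380272e-05]), 'eef_pos': array([0.22722592, 0.52770397, 0.24948612]), 'eef_rot': array([-3.07584209e-04,  2.02007400e-01,  9.79383689e-01, -7.10830240e-04]), 'wrist_force': array([-0.66251044,  0.12636553, -0.182942  ]), 'torque': array([-0.0080662 ,  0.02572867,  0.03810269]), 'grasp_force': 0.0, 'opening': 0.9996780316830725}
```

View pics/t0.png

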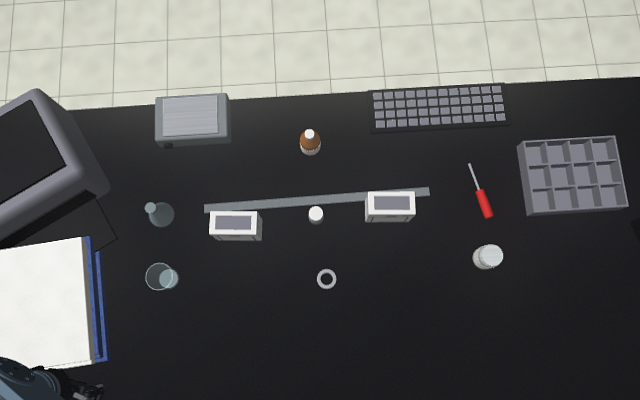

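View pics/s0.png

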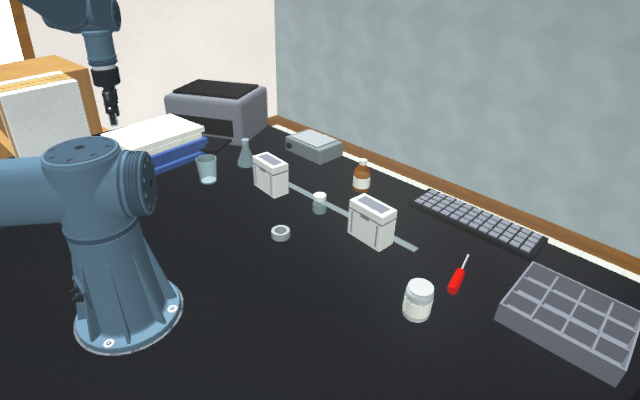

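The top view shows the left crate's lid around (236,218), the right crate's lid around (390,200), the line from (205,209) to (429,191), the jar at (316,214), the amber bottle at (310,142) and the ring at (326,279). The side view agrees with this.

```bash
python3 - <<'E'
from h import *
im=cv2.imread('pics/t0.png')
c=im[170:260,195:440];cv2.imwrite('pics/c0.png',cv2.resize(c,None,fx=3.2,fy=3.2,interpolation=cv2.INTER_NEAREST))
g=im.min(2)
for x0,x1 in((200,270),(360,425)):
    for th in (215,235):
        m=(g>th).astype(np.uint8);k=np.zeros_like(m);k[180:250,x0:x1]=m[180:250,x0:x1]
        cs,_=cv2.findContours(k,cv2.RETR_EXTERNAL,cv2.CHAIN_APPROX_NONE);q=max(cs,key=cv2.contourArea)
        r=cv2.minAreaRect(q);b=cv2.boxPoints(r);print(th,r,np.round(cast("top",b,.11)[:,:2],3).tolist())
print(np.round(cast("top",[(205,209),(429,191)],0),3))
print("jar,bottle,ring,beaker,flask,can,driver",np.round(cast("top",[(316,214)],.06),3),np.round(cast("top",[(310,134)],.11),3),np.round(cast("top",[(326,279)],.02),3),np.round(cast("top",[(160,276)],.085),3),np.round(cast("top",[(150,208)],.1),3),np.round(cast("top",[(490,255)],.08),3),np.round(cast("top",[(469,164),(488,217)],.01),3))
E
```

```text
215 ((232.51161193847656, 222.4888916015625), (46.76065444946289, 22.039764404296875), 1.301952600479126) [[0.549, 0.274], [0.605, 0.272], [0.595, 0.154], [0.539, 0.158]]
235 ((218.5, 219.0), (14.0, 17.0), 90.0) [[0.602, 0.27], [0.6, 0.228], [0.564, 0.229], [0.567, 0.271]]
215 ((391.0, 202.5), (21.0, 46.0), 90.0) [[0.628, -0.131], [0.621, -0.247], [0.567, -0.242], [0.574, -0.126]]
235 ((368.5, 196.0), (6.0, 1.0), 90.0) [[0.626, -0.13], [0.625, -0.133], [0.61, -0.132], [0.61, -0.129]]
[[ 0.635  0.307  0.   ]
 [ 0.645 -0.31   0.   ]]
jar,bottle,ring,beaker,flask,can,driver [[0.59  0.005 0.06 ]] [[0.792 0.007 0.11 ]] [[ 0.423 -0.011  0.02 ]] [[0.452 0.405 0.085]] [[0.625 0.425 0.1  ]] [[ 0.451 -0.43   0.08 ]] [[ 0.713 -0.428  0.01 ]
 [ 0.561 -0.461  0.01 ]]
```

View pics/c0.png

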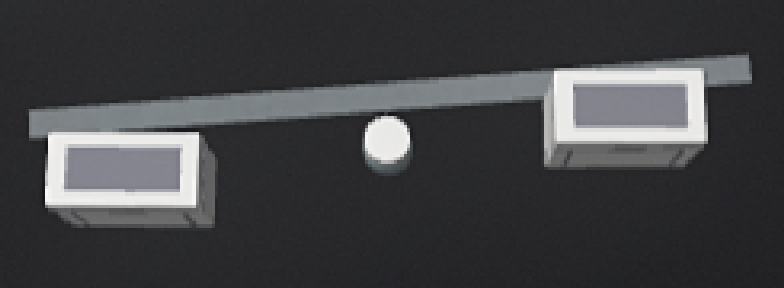

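The crop gives these positions, each crate yawed about -0.06 rad:

| Item | Position |
|---|---|
| Left lid corners (crop px) | (47,132) to (197,207) |
| Right lid corners (crop px) | (553,69) to (705,143) |
| Left crate centre (world) | about (0.572, 0.214) |
| Right crate centre (world) | about (0.598, -0.187) |
| Line | x about 0.64 |

Next I move to behind the left crate.

Request:
send_rows:
  dr:
    - [0,0,-0.5]
    - [0,0,-1]
    - [0,0,-1.5]
    - [0,0,-2]
    - [0,0,-2.5]
    - [0,0,-3]
    - [0,0,-3.3]
    - [0,0,-3.3]
  xyz:
    - [-5,-1.2,0]
    - [-11,-2.7,0]
    - [-17,-4.1,0]
    - [-23,-5.6,0]
    - [-29,-7.1,0]
    - [-36,-8.8,0]
    - [-43,-10.5,0]
    - [-50.9,-12.4,0]
  jaw: [60,60,60,60,60,60,60,60]

```text
time_s: 1.1
eef_pos: [0.6168, 0.234, 0.2498]
eef_rot: [-0.0, 0.031, 1.0, 0.0]
wrist_force: [0.5, 1.0, 0.0]
opening: 0.606
grasp_force: 0.0
```

```bash
cat >> h.py <<'E'
from scipy.spatial.transform import Rotation as R
def go(x,y,z,yaw,pos=None):
    "shift/turn in tool units so that TCP is there, tool down, tool x = -(own x at yaw)"
    o=ctrl.get_obs();w=o["eef_rot"];r=R.from_quat([w[1],w[2],w[3],w[0]])
    p=o["eef_pos"];t=R.from_matrix(np.c_[[-np.cos(yaw),-np.sin(yaw),0],[-np.sin(yaw),np.cos(yaw),0],[0,0,-1]])
    print("pos",np.round(p,4),"open",round(o["opening"],2),"F",np.round(o["wrist_force"],1),"t",o["time_s"])
    print("xyz",np.round(r.inv().apply(np.array([x,y,z])-p)*100,2),"dr",np.round(np.degrees((r.inv()*t).as_rotvec())/6,2))
E
python3 -c "
from h import *
go(.645,.212,.09,-.06)"
```

```text
pos [0.6168 0.234  0.2498] open 0.61 F [0.5 1.  0. ] t 1.1
xyz [-2.96 -2.03 15.98] dr [ 0.   -0.01 -0.01]
```

Request:
send_rows:
  dr:
    - [0,0,0]
    - [0,0,0]
    - [0,0,0]
    - [0,0,0]
    - [0,0,0]
    - [0,0,0]
    - [0,0,0]
    - [0,0,0]
  xyz:
    - [-3,-2,0]
    - [-3,-2,3]
    - [-3,-2,6]
    - [-3,-2,9]
    - [-3,-2,12]
    - [-3,-2,14.5]
    - [-3,-2,16]
    - [-3,-2,16]
  jaw: [60,60,60,60,60,60,60,60]

```text
time_s: 2.1
eef_pos: [0.6433, 0.2136, 0.0887]
eef_rot: [-0.001, 0.031, 1.0, -0.0]
wrist_force: [-0.5, 0.0, 0.8]
opening: 0.599
grasp_force: 0.0
```

Request:
send_rows:
  dr:
    - [0,0,0]
    - [0,0,0]
    - [0,0,0]
    - [0,0,0]
    - [0,0,0]
    - [0,0,0]
    - [0,0,0]
    - [0,0,0]
  xyz:
    - [1,0,0]
    - [2,0,0]
    - [3,0,0]
    - [4,0,0]
    - [5,0,0]
    - [6,0,0]
    - [7,0,0]
    - [8,0,0]
  jaw: [60,60,60,60,60,60,60,60]

```text
time_s: 3.1
eef_pos: [0.5632, 0.2186, 0.0898]
eef_rot: [-0.001, 0.031, 1.0, -0.0]
wrist_force: [-1.2, 0.4, -0.7]
opening: 0.602
grasp_force: 0.0
```

Request:
send_rows:
  dr:
    - [0,0,0]
    - [0,0,0]
    - [0,0,0]
    - [0,0,0]
    - [0,0,0]
    - [0,0,0]
    - [0,0,0]
    - [0,0,0]
  xyz:
    - [0.7,0,0]
    - [1.4,0,0]
    - [1.4,0,0]
    - [1.4,0,0]
    - [0,0,-3]
    - [-2,0,-7]
    - [-2,0,-12]
    - [-2,0,-12]
  jaw: [60,60,60,60,60,60,60,60]

```text
time_s: 4.1
eef_pos: [0.5879, 0.2178, 0.2158]
eef_rot: [0.005, 0.031, 1.0, 0.001]
wrist_force: [0.3, -1.1, -0.4]
opening: 0.601
grasp_force: 0.0
```

```bash
python3 -c "
from h import *
im=snap('top','t1.png');cv2.imwrite('pics/c1.png',cv2.resize(im[170:320,140:440,::-1],None,fx=2.5,fy=2.5))
go(.672,-.189,.20,-.06)"
```

```text
pos [0.5862 0.2175 0.2128] open 0.6 F [ 0.1  0.2 -1. ] t 4.15
xyz [-11.06 -40.05   1.29] dr [ 0.01  0.05 -0.01]
```

View pics/c1.png

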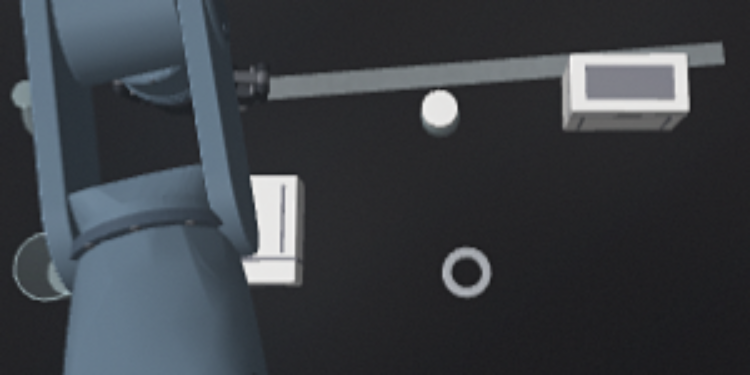

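The left crate is tipped: its far-face panel is on top, near (275,230) in the crop, partly behind the arm. The right crate is still upright, so I go there next.

Request:
send_rows:
  dr:
    - [0,0,0]
    - [0,0,0]
    - [0,0,0]
    - [0,0,0]
    - [0,0,0]
    - [0,0,0]
    - [0,0,0]
    - [0,0,0]
  xyz:
    - [-2,-6,0]
    - [-5,-12,0]
    - [-8,-18,0]
    - [-9,-24,0]
    - [-10,-30,0]
    - [-10,-35,0]
    - [-10,-39,0]
    - [-10,-40,0]
  jaw: [60,60,60,60,60,60,60,60]

```text
time_s: 5.15
eef_pos: [0.6585, -0.1907, 0.208]
eef_rot: [-0.001, 0.032, 0.999, 0.0]
wrist_force: [0.4, 0.9, 1.0]
opening: 0.597
grasp_force: 0.0
```

```bash
python3 -c "
from h import *
go(.668,-.189,.09,-.06)"
```

```text
pos [ 0.6585 -0.1907  0.208 ] open 0.6 F [0.4 0.9 1. ] t 5.15
xyz [-0.97  0.22 11.8 ] dr [ 0.01 -0.03 -0.05]
```

Request:
send_rows:
  dr:
    - [0,0,0]
    - [0,0,0]
    - [0,0,0]
    - [0,0,0]
    - [0,0,0]
    - [0,0,0]
    - [0,0,0]
    - [0,0,0]
  xyz:
    - [-1,0,0]
    - [-1,0,3]
    - [-1,0,6]
    - [-1,0,9]
    - [-1,0,11.8]
    - [-1,0,11.8]
    - [0,0,11.8]
    - [1,0,11.8]
  jaw: [60,60,60,60,60,60,60,60]

```text
time_s: 6.15
eef_pos: [0.6502, -0.1872, 0.094]
eef_rot: [0.001, 0.03, 1.0, -0.001]
wrist_force: [-0.3, -0.1, 0.9]
opening: 0.602
grasp_force: 0.0
```

Request:
send_rows:
  dr:
    - [0,0,0]
    - [0,0,0]
    - [0,0,0]
    - [0,0,0]
    - [0,0,0]
    - [0,0,0]
    - [0,0,0]
    - [0,0,0]
  xyz:
    - [1,0,0]
    - [2,0,0]
    - [3,0,0]
    - [4,0,0]
    - [5,0,0]
    - [6,0,0]
    - [7,0,0]
    - [7,0,0]
  jaw: [60,60,60,60,60,60,60,60]

```text
time_s: 7.15
eef_pos: [0.5791, -0.1829, 0.0921]
eef_rot: [-0.0, 0.031, 1.0, 0.0]
wrist_force: [0.1, -0.3, 0.7]
opening: 0.604
grasp_force: 0.0
```

Request:
send_rows:
  dr:
    - [0,0,0]
    - [0,0,0]
    - [0,0,0]
    - [0,0,0]
    - [0,0,0]
    - [0,0,0]
    - [0,0,0]
    - [0,0,0]
  xyz:
    - [0,0,0]
    - [-1,0,-3]
    - [-3,0,-6]
    - [-6,0,-8]
    - [-9,3,-9]
    - [-9,9,-9]
    - [-9,14,-9]
    - [-9,18,-9]
  jaw: [60,40,20,0,0,0,0,0]

```text
time_s: 8.15
eef_pos: [0.6811, -0.0066, 0.1822]
eef_rot: [0.0, 0.03, 1.0, 0.0]
wrist_force: [0.4, -0.2, 0.1]
opening: -0.001
grasp_force: 0.0
```

```bash
python3 - <<'E'
from h import *
im=snap('top','t2.png');s=snap('side','s2.png')
a=cv2.resize(im[170:320,140:440,::-1],(800,400));b=cv2.resize(s[130:280,220:460,::-1],(320,200))
cv2.imwrite('pics/c2.png',np.vstack([a,np.hstack([b,np.zeros((200,480,3),np.uint8)])]))
go(.6,.15,.03,-.06)
E
```

```text
pos [ 0.681  -0.0041  0.1822] open -0.0 F [-0.3 -0.2 -0.7] t 8.25
xyz [ 8.95 14.91 15.25] dr [ 0.01 -0.    0.04]
```

View pics/c2.png

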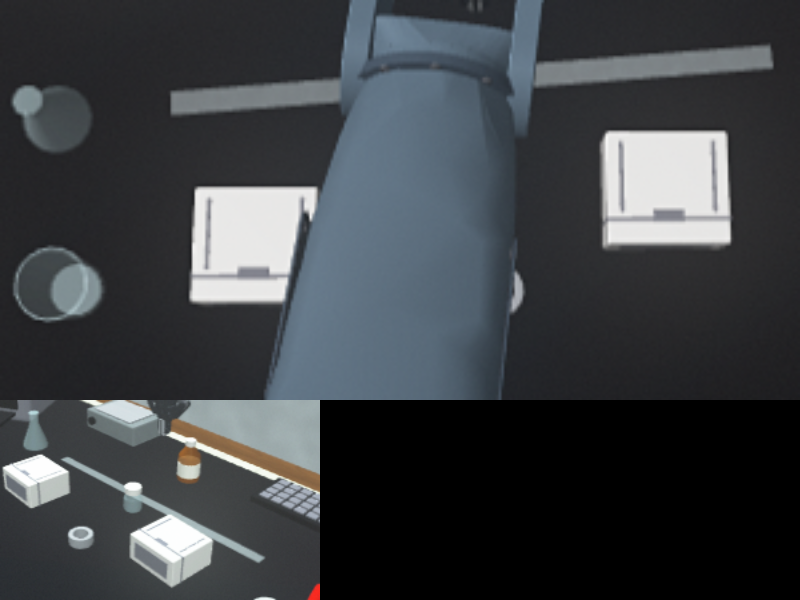

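Both crates are down: the left one spans (190–318,187–302) in the crop and the right one (601–730,131–247). The undersides face away from both cameras, so I'll turn the left crate until its underside is in the side camera's view. First I measure both crates.

```bash
python3 - <<'E'
from h import *
P=lambda l:[(140+x*300/800,170+y*150/400) for x,y in l]
print(np.round(cast("top",P([(195,187),(317,187),(190,302)]),.06),3))
print(np.round(cast("top",P([(605,131),(727,131),(602,245),(730,243)]),.06),3))
go(.59,.167,.035,0)
E
```

```text
[[0.538 0.274 0.06 ]
 [0.531 0.156 0.06 ]
 [0.428 0.281 0.06 ]]
[[ 0.568 -0.127  0.06 ]
 [ 0.56  -0.246  0.06 ]
 [ 0.457 -0.115  0.06 ]
 [ 0.451 -0.238  0.06 ]]
pos [ 0.681  -0.0041  0.1822] open -0.0 F [-0.3 -0.2 -0.7] t 8.25
xyz [10.04 16.55 14.75] dr [ 0.01 -0.   -0.54]
```

Request:
send_rows:
  dr:
    - [0,0,0]
    - [0,0,0]
    - [0,0,-0.5]
    - [0,0,-0.5]
    - [0,0,-0.5]
    - [0,0,-0.5]
    - [0,0,-0.5]
    - [0,0,-0.5]
  xyz:
    - [2,6,0]
    - [5,12,0]
    - [9,16,0]
    - [10,16.5,3]
    - [10,16.5,7]
    - [10,16.5,11]
    - [10,16.5,14.5]
    - [10,16.5,14.7]
  jaw: [0,0,0,0,0,0,0,0]

```text
time_s: 9.25
eef_pos: [0.589, 0.1611, 0.0324]
eef_rot: [-0.003, 0.005, 1.0, -0.0]
wrist_force: [0.1, 0.3, 1.5]
opening: 0.007
grasp_force: 0.0
```

```bash
python3 -c "
from h import *
go(.545,.165,.035,0)"
```

```text
pos [0.589  0.1611 0.0324] open 0.01 F [0.1 0.3 1.5] t 9.25
xyz [ 4.4   0.35 -0.24] dr [-0.01 -0.06 -0.09]
```

Request:
send_rows:
  dr:
    - [0,0,0]
    - [0,0,0]
    - [0,0,0]
    - [0,0,0]
    - [0,0,0]
    - [0,0,0]
    - [0,0,0]
    - [0,0,0]
  xyz:
    - [2,0.5,-0.2]
    - [4,0.7,-0.2]
    - [5,0.7,-0.2]
    - [6,0.7,-0.2]
    - [7,0.7,-0.2]
    - [8,0.7,-0.2]
    - [9,0.7,-0.2]
    - [10,0.7,-0.2]
  jaw: [0,0,0,0,0,0,0,0]

```text
time_s: 10.25
eef_pos: [0.4907, 0.1697, 0.0374]
eef_rot: [0.0, 0.004, 1.0, -0.0]
wrist_force: [2.1, -1.3, 1.8]
opening: -0.0
grasp_force: 0.0
```

Request:
send_rows:
  dr:
    - [0,0,0]
    - [0,0,0]
    - [0,0,0]
    - [0,0,0]
    - [0,0,0]
    - [0,0,0]
    - [0,0,0]
    - [0,0,0]
  xyz:
    - [0.8,0.3,0]
    - [1.6,0.7,0]
    - [2.4,1.2,0]
    - [3,1.8,0]
    - [3,1.8,0]
    - [2,-2,0]
    - [2,-4,-5]
    - [2,-6,-11]
  jaw: [0,0,0,0,0,0,0,0]

```text
time_s: 11.25
eef_pos: [0.4693, 0.1095, 0.1463]
eef_rot: [-0.002, 0.005, 1.0, 0.0]
wrist_force: [1.8, 0.7, -0.3]
opening: 0.006
grasp_force: 0.0
```

Request:
send_rows:
  dr:
    - [0,0,0]
    - [0,0,0]
    - [0,0,0]
    - [0,0,0]
    - [0,0,0]
    - [0,0,0]
    - [0,0,0]
    - [0,0,0]
  xyz:
    - [-4,-3,-2]
    - [-8,-6,-3]
    - [-12,-9,-3]
    - [-16,-10,-3]
    - [-20,-10,-3]
    - [-20,-10,-3]
    - [-20,-10,-3]
    - [-20,-10,-3]
  jaw: [0,0,0,0,0,0,0,0]

```text
time_s: 12.25
eef_pos: [0.6687, 0.0088, 0.1765]
eef_rot: [-0.0, 0.004, 1.0, 0.0]
wrist_force: [0.4, 0.2, -0.1]
opening: -0.0
grasp_force: 0.0
```

```bash
python3 - <<'E'
from h import *
im=snap('top','t3.png');s=snap('side','s3.png')
a=cv2.resize(im[190:310,190:290,::-1],(400,480));b=cv2.resize(s[140:220,230:310,::-1],(400,400))
cv2.imwrite('pics/c3.png',np.hstack([a,np.vstack([b,np.zeros((80,400,3),np.uint8)])]))
go(.6,.15,.03,0)
E
```

```text
pos [0.6691 0.0087 0.177 ] open -0.0 F [ 0.3  0.4 -0.2] t 12.35
xyz [ 7.03 14.07 14.7 ] dr [ 0.    0.   -0.08]
```

View pics/c3.png

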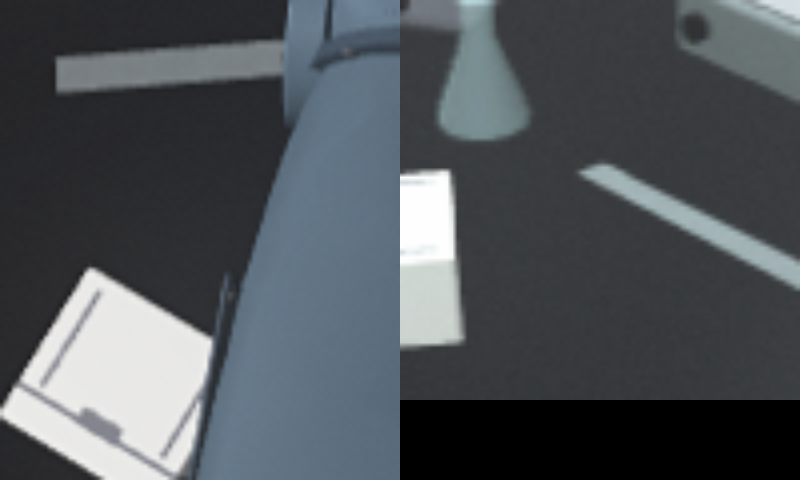

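The crate turned only about 30 degrees. Its far-left corner is at (90,268) and its lid-left corner at (0,412) in the left panel. I'll measure it and turn it further.

```bash
python3 - <<'E'
from h import *
c=cast("top",[(190+90/4,190+268/4),(190+0/4,190+412/4),(190+214/4,190+339/4)],.06)[:,:2];print(np.round(c,3))
n=c[0]-c[1];n/=np.linalg.norm(n);yaw=np.arctan2(n[1],n[0]);e=np.array([-n[1],n[0]])
mid=c[0]-.055*n-.06*e;print(yaw,mid,"far face mid",mid+.055*n,"far right corner",mid+.055*n-.06*e,"lid left",mid-.055*n+.06*e)
E
```

```text
[[0.495 0.277]
 [0.407 0.336]
 [0.444 0.199]]
-0.5926753201917387 [0.41549755 0.25778963] far face mid [0.46111726 0.22706762] far right corner [0.42760234 0.17730066] lid left [0.40339276 0.3382786 ]
```

Request:
send_rows:
  dr:
    - [0,0,0]
    - [0,0,0]
    - [0,0,0]
    - [0,0,0]
    - [0,0,0]
    - [0,0,0]
    - [0,0,0]
    - [0,0,0]
  xyz:
    - [1,5,0]
    - [4,11,0]
    - [8,17,0]
    - [12,23,0]
    - [15,28,0]
    - [16.9,30.8,0]
    - [16.9,30.8,2]
    - [16.9,30.8,4]
  jaw: [0,0,0,0,0,0,0,0]

```text
time_s: 13.35
eef_pos: [0.5034, 0.3177, 0.136]
eef_rot: [0.0, 0.004, 1.0, -0.0]
wrist_force: [0.3, -0.6, -0.6]
opening: -0.001
grasp_force: 0.0
```

```bash
python3 -c "
from h import *
go(.50,.315,.035,0)"
```

```text
pos [0.5034 0.3177 0.136 ] open -0.0 F [ 0.3 -0.6 -0.6] t 13.35
xyz [ 0.34 -0.27 10.1 ] dr [-0.    0.01 -0.08]
```

Request:
send_rows:
  dr:
    - [0,0,0]
    - [0,0,0]
    - [0,0,0]
    - [0,0,0]
    - [0,0,0]
    - [0,0,0]
    - [0,0,0]
    - [0,0,0]
  xyz:
    - [0.4,0,4]
    - [0.4,0,8]
    - [0.4,0,10]
    - [0.6,-1,10]
    - [1,-2.4,10]
    - [1.3,-3.5,10]
    - [1.5,-4.6,10]
    - [1.8,-5.8,10]
  jaw: [0,0,0,0,0,0,0,0]

```text
time_s: 14.35
eef_pos: [0.4852, 0.2594, 0.0371]
eef_rot: [0.001, 0.005, 1.0, 0.0]
wrist_force: [1.5, 1.5, 0.4]
opening: -0.002
grasp_force: 0.9
```

Request:
send_rows:
  dr:
    - [0,0,0]
    - [0,0,0]
    - [0,0,0]
    - [0,0,0]
    - [0,0,0]
    - [0,0,0]
    - [0,0,0]
    - [0,0,0]
  xyz:
    - [0.1,-1,0]
    - [0.2,-2,0]
    - [0.3,-3,0]
    - [0.4,-4,0]
    - [0.5,-4.6,0]
    - [-1.5,-4.6,0]
    - [-3.5,-4.6,-4]
    - [-5,-4.6,-10]
  jaw: [0,0,0,0,0,0,0,0]

```text
time_s: 15.35
eef_pos: [0.5333, 0.2129, 0.1355]
eef_rot: [-0.003, 0.005, 1.0, -0.001]
wrist_force: [1.2, 0.5, -0.3]
opening: 0.002
grasp_force: 0.0
```

Request:
send_rows:
  dr:
    - [0,0,0]
    - [0,0,0]
    - [0,0,0]
    - [0,0,0]
    - [0,0,0]
    - [0,0,0]
    - [0,0,0]
    - [0,0,0]
  xyz:
    - [-4,-4,-3]
    - [-8,-8,-3]
    - [-12,-12,-3]
    - [-13,-17,-3]
    - [-13,-22,-3]
    - [-13,-27,-3]
    - [-13,-28,-3]
    - [-13,-28,-3]
  jaw: [0,0,0,0,0,0,0,0]

```text
time_s: 16.35
eef_pos: [0.6617, -0.068, 0.1663]
eef_rot: [-0.0, 0.005, 1.0, 0.0]
wrist_force: [-0.3, -0.8, 0.0]
opening: 0.001
grasp_force: 0.0
```

```bash
python3 - <<'E'
from h import *
im=snap('top','t4.png');s=snap('side','s4.png')
a=cv2.resize(im[190:310,180:280,::-1],(400,480));b=cv2.resize(s[140:236,180:260,::-1],(400,480))
cv2.imwrite('pics/c4.png',np.hstack([a,b]))
go(.3,.2,.2,0)
E
```

```text
pos [ 0.6619 -0.0662  0.1664] open 0.0 F [-1.   0.8  1.6] t 16.45
xyz [36.4  26.34 -3.33] dr [ 0.01 -0.   -0.08]
```

View pics/c4.png

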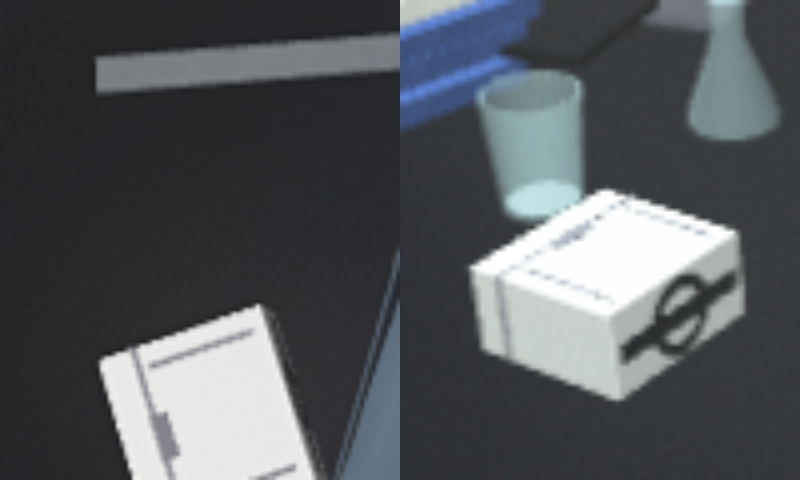

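The side view shows the ring-and-bar stamp at (680,315) in the right panel, so the left crate is the stamped one. Its top-face corners are (100,358) and (262,304) in the left panel. I'll push it from its near side face with the fingers spread.

```bash
python3 - <<'E'
from h import *
c=cast("top",[(180+262/4,190+304/4),(180+100/4,190+358/4)],.06)[:,:2];print(np.round(c,3))
n=c[0]-c[1];print(np.linalg.norm(n));n/=np.linalg.norm(n);yaw=np.arctan2(n[1],n[0]);e=np.array([-n[1],n[0]])
mid=(c[0]+c[1])/2-.06*e;p=mid-.06*e-.035*e;print("yaw",yaw,"mid",mid,"push start",p)
go(p[0],p[1],.15,yaw+np.pi/2)
E
```

```text
[[0.466 0.193]
 [0.438 0.297]]
0.10795586390320161
yaw -1.3106815723833751 mid [0.39433028 0.22962908] push start [0.30252603 0.2051959 ]
pos [ 0.6619 -0.0662  0.1664] open 0.0 F [-1.   0.8  1.6] t 16.45
xyz [36.15 26.86  1.67] dr [ 0.01 -0.   -2.56]
```

Request:
send_rows:
  dr:
    - [0,0,0]
    - [0,0,-0.5]
    - [0,0,-1]
    - [0,0,-1.5]
    - [0,0,-2]
    - [0,0,-2.5]
    - [0,0,-2.5]
    - [0,0,-2.5]
  xyz:
    - [4,4,0]
    - [9,8,0]
    - [14,12,0]
    - [19,16,0]
    - [24,20,0]
    - [29,24,0]
    - [34,26,0]
    - [36.5,26.9,0]
  jaw: [80,80,80,80,80,80,80,80]

```text
time_s: 17.45
eef_pos: [0.2957, 0.2065, 0.1662]
eef_rot: [-0.0, -0.129, 0.992, 0.0]
wrist_force: [1.8, 0.2, 0.3]
opening: 0.805
grasp_force: 0.0
```

```bash
python3 - <<'E'
from h import *
go(.300,.205,.03,.26)
E
```

```text
pos [0.2957 0.2065 0.1662] open 0.81 F [1.8 0.2 0.3] t 17.45
xyz [-0.39 -0.27 13.62] dr [ 0.01 -0.01 -0.02]
```

Request:
send_rows:
  dr:
    - [0,0,0]
    - [0,0,0]
    - [0,0,0]
    - [0,0,0]
    - [0,0,0]
    - [0,0,0]
    - [0,0,0]
    - [0,0,0]
  xyz:
    - [0,-0.2,5]
    - [0,-0.2,9]
    - [0,-0.2,12]
    - [0,-0.2,13.6]
    - [-0.7,-0.2,13.6]
    - [-1.4,-0.2,13.6]
    - [-2.1,-0.2,13.6]
    - [-2.8,-0.2,13.6]
  jaw: [80,80,80,80,80,80,80,80]

```text
time_s: 18.45
eef_pos: [0.3281, 0.2101, 0.0312]
eef_rot: [0.001, -0.126, 0.992, 0.0]
wrist_force: [-1.1, -0.4, 1.2]
opening: 0.796
grasp_force: 0.0
```

```bash
python3 - <<'E'
from h import *
go(.45,.23,.03,.0)
E
```

```text
pos [0.3281 0.2101 0.0312] open 0.8 F [-1.1 -0.4  1.2] t 18.45
xyz [-12.3   -1.13   0.14] dr [0.   0.01 2.42]
```

Request:
send_rows:
  dr:
    - [0,0,0.3]
    - [0,0,0.6]
    - [0,0,0.9]
    - [0,0,1.2]
    - [0,0,1.5]
    - [0,0,1.8]
    - [0,0,2.1]
    - [0,0,2.4]
  xyz:
    - [-1.5,0,0]
    - [-3,0,0]
    - [-4.5,-0.1,0]
    - [-6,-0.2,0]
    - [-7.5,-0.4,0]
    - [-9,-0.6,0]
    - [-10.5,-0.8,0]
    - [-12.3,-1.1,0]
  jaw: [80,80,80,80,80,80,80,80]

```text
time_s: 19.45
eef_pos: [0.4497, 0.23, 0.0305]
eef_rot: [-0.0, 0.0, 1.0, -0.0]
wrist_force: [-1.3, 0.1, -0.0]
opening: 0.806
grasp_force: 0.0
```

Request:
send_rows:
  dr:
    - [0,0,0]
    - [0,0,0]
    - [0,0,0]
    - [0,0,0]
    - [0,0,0]
    - [0,0,0]
    - [0,0,0]
    - [0,0,0]
  xyz:
    - [-1.2,0,0]
    - [-2.4,0,0]
    - [-3.6,0,0]
    - [-4.8,0,0]
    - [-6,0,0]
    - [-7.2,0,0]
    - [-8.3,0,0]
    - [-9,0,0]
  jaw: [80,80,80,80,80,80,80,80]

```text
time_s: 20.45
eef_pos: [0.5397, 0.23, 0.0306]
eef_rot: [0.0, -0.001, 1.0, 0.0]
wrist_force: [-1.3, 0.5, 1.0]
opening: 0.804
grasp_force: 0.0
```

```bash
python3 - <<'E'
from h import *
go(.5645,.23,.03,.0)
im=snap('top','t5.png');s=snap('side','s5.png')
a=cv2.resize(im[160:260,190:290,::-1],(400,400));b=cv2.resize(s[120:220,220:320,::-1],(400,400))
cv2.imwrite('pics/c5.png',np.hstack([a,b]))
E
```

```text
pos [0.5397 0.23   0.0306] open 0.8 F [-1.3  0.5  1. ] t 20.45
xyz [-2.48 -0.    0.06] dr [0.   0.   0.01]
```

View pics/c5.png

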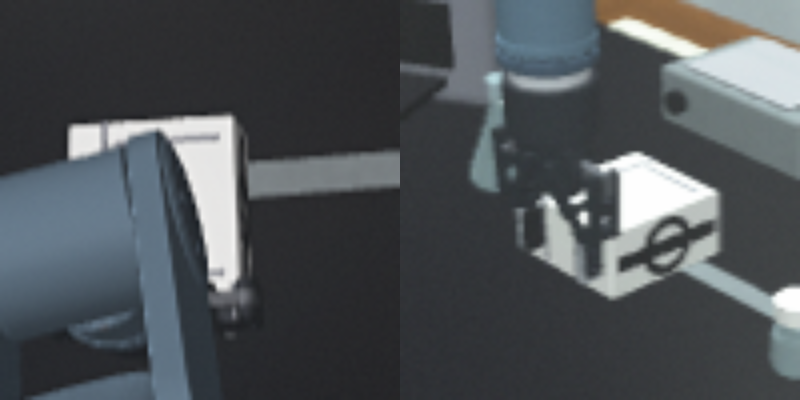

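The crate's far edge runs from (68,125) to (236,115) in the left panel, and it is nearly over the line. I'll work out the remaining distance.

```bash
python3 - <<'E'
from h import *
c=cast("top",[(207,191.25),(249,188.75)],.06)[:,:2];print(np.round(c,4))
l=cast("top",[(205,209),(429,191)],0)[:,:2]
e=c[0]-c[1];e/=np.linalg.norm(e);m=c.mean(0)+.06*np.array([-e[1],e[0]]);print(m)
d=l[1]-l[0];print("line x there",l[0]+d*(m[1]-l[0][1])/d[1])
E
```

```text
[[0.6692 0.2878]
 [0.6688 0.1768]]
[0.60902626 0.23251344]
line x there [0.63605211 0.23251344]
```

Request:
send_rows:
  dr:
    - [0,0,0]
    - [0,0,0]
    - [0,0,0]
    - [0,0,0]
    - [0,0,0]
    - [0,0,0]
    - [0,0,0]
    - [0,0,0]
  xyz:
    - [-0.6,0,0]
    - [-1.2,0,0]
    - [-1.8,0,0]
    - [-2.3,0,0]
    - [-2.6,0,0]
    - [-2.6,0,0]
    - [-1.5,0,0]
    - [1,0,0]
  jaw: [80,80,80,80,80,80,80,80]

```text
time_s: 21.55
eef_pos: [0.5288, 0.23, 0.0308]
eef_rot: [0.001, -0.001, 1.0, 0.0]
wrist_force: [-0.9, -0.1, -0.4]
opening: 0.798
grasp_force: 0.0
```

Request:
send_rows:
  dr:
    - [0,0,0]
    - [0,0,0]
    - [0,0,0]
    - [0,0,0]
    - [0,0,0]
    - [0,0,0]
    - [0,0,0]
    - [0,0,0]
  xyz:
    - [2,0,-3]
    - [4,0,-7]
    - [7,0,-12]
    - [11,0,-15]
    - [16,0,-18]
    - [20,0,-18]
    - [20,0,-18]
    - [20,0,-18]
  jaw: [80,80,80,80,80,80,80,80]

```text
time_s: 22.55
eef_pos: [0.3292, 0.2298, 0.2108]
eef_rot: [0.001, -0.001, 1.0, 0.0]
wrist_force: [-0.0, 0.1, -0.8]
opening: 0.801
grasp_force: 0.0
```

```bash
python3 - <<'E'
from h import *
im=snap('top','t6.png')
cv2.imwrite('pics/c6.png',cv2.resize(im[160:310,140:440,::-1],(800,400)))
go(.3,.2,.2,0)
E
```

```text
pos [0.3295 0.2297 0.2106] open 0.8 F [ 0.8  0.8 -0.4] t 22.6
xyz [ 2.96 -2.97  1.06] dr [0.   0.01 0.01]
```

View pics/c6.png

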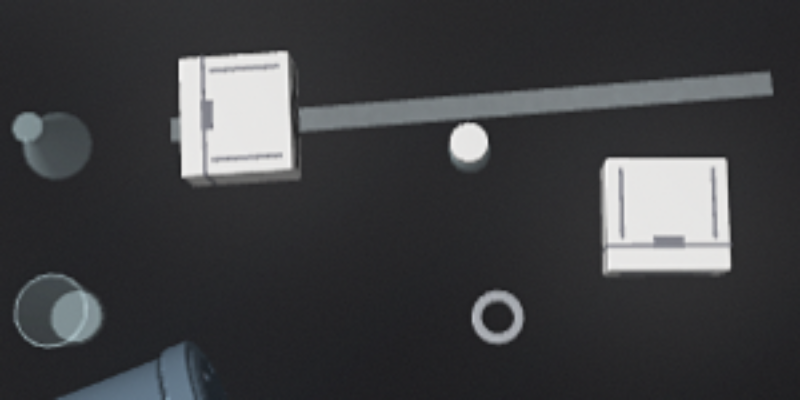

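The crate's top face has corners (178,57), (289,51), (296,173) and (183,181), and it straddles the line. I'll check its centre and hand in if it's within tolerance.

```bash
python3 - <<'E'
from h import *
P=lambda l:[(140+x*300/800,160+y*150/400) for x,y in l]
m=cast("top",P([(178,57),(289,51),(296,173),(183,181)]),.06)[:,:2].mean(0)
l=cast("top",P([(172,129),(772,83)]),0)[:,:2];d=l[1]-l[0]
dx=m[0]-(l[0]+d*(m[1]-l[0][1])/d[1])[0];print(m,l,dx)
if abs(dx)<.008: print(ctrl.hand_in())
E
```

```text
[0.63357696 0.2314414 ] [[ 0.63659585  0.30838885]
 [ 0.64502573 -0.3118232 ]] -0.004064762452738346
the job is handed in; nothing more can be done
None
```

The job is handed in: both crates were tipped towards the robot, the stamped (left) crate was turned about 90° and pushed on its side to about 4 mm short of the line's centre line, the other crate lies on its side about 130 mm short of it, and no bystander appears to have moved; hand-in returned no verdict.

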